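Dial open the worn combination lock of the instrument strongbox

TASK

The multimeter is locked in the grey steel strongbox. Turn the left dial to 3 and the right dial to 8, then lift the lid by its pull bar and swing it right back, past upright, until it rests open by itself. The lock is worn and each dial has slipped on its spindle by up to 0.4 of a number either way, so ease each dial slowly through its number until you feel the lock's fence drop in and stop the dial, and leave it there: never force a dial against that stop, never tug hard at the lid while it is still locked, and leave the torch, the tape measure and the screwdriver where they lie.

Things in the scene. Friction and masses are not known exactly. Their poses are not given: they have to be found in the camera images.
- strongbox: grey steel box, heavy, fixed: 210 mm deep (its x), 260 mm wide (y), 80 mm high. Origin at the centre of its underside; its -x side faces the robot. The front 91 mm is the lock deck (aluminium, 80 mm above the bench) with the two dials; the lid lies behind it, flush with it
- lock: deck and lock, fixed; origin and axes as the strongbox. One spring bolt inside holds the lid and presses a fence on each dial's hidden wheel with 5 N. Its steel tab (24 mm wide, 8 mm high) shows in the slot between the dials: with one fence dropped in it stands about 4.5 mm nearer the robot and askew, with both 9 mm nearer, and the lid is free
- left_dial: left dial, at x = -60, y = +65 mm of the strongbox: knurled black rubber grip, 42 mm across, 26 mm high, on a black skirt disc 64 mm across, 5 mm high, with white figures 0 to 9. Vertical axis; origin on it at deck height; turns with the dial. It needs about 0.1 N m to turn (dry friction and the dragging fence), has no clicks, and stays where it is left
- right_dial: right dial, at x = -60, y = -65 mm: as the left. When a dial reaches its true point, its fence drops 9 mm into a square gate in the wheel: the dial then has some 0.12 rad of free play between two hard stops, felt as a sharp rise in torque (about 6 N m per rad), and stays caught when let go. The fence, 20 mm from the axis, is strained by 0.25 N m against a stop
- left_dial_grip (a point): point on the left dial's axis, 20 mm above the deck and 15 mm above the skirt, to grip round; the grip's top is 11 mm higher
- right_dial_grip (a point): the same point of the right dial
- left_dial_turn (a joint): angle of the left dial, rad, growing counter-clockwise seen from above; 0 with the figure 0 at the black triangle on the dial's front (-x) side. Figures are 0.628 rad apart and rise clockwise round the skirt: 3 is at the mark at +1.885. Range -2.9 to 2.9; starts between 0.6 and 1.4. The true point lies up to 0.25 rad either side of the nominal and differs each time
- right_dial_turn (a joint): the same for the right dial: 8 is at the mark at -1.257 rad (two figures clockwise of 0); it starts between -0.75 and 0.05, and its true point lies up to 0.25 rad either side of the nominal, independently of the left one
- lid: steel lid, 117 mm deep, 260 mm wide, 4 mm thick, 0.45 kg, hinged along the box's back edge; origin on the hinge axis
- lid_swing (a joint): opening angle of the lid in rad: 0 shut, 1.57 upright, 1.80 fully back on its stop. It falls shut when left short of upright and open when past it; while locked it lifts by only about 2 mm at its front edge
- lid_handle (a point): middle of the lid's round steel pull bar (10 mm thick, 90 mm long between its two posts, parallel to the box's y), 32 mm above the shut lid at its front edge; about 2.5 N lift it. It goes round with the lid
- lid_hinge (a point): middle of the lid's hinge axis, which runs along the box's y; the pull bar goes round it at a radius of 111 mm (shut: 106 mm in front of it and 34 mm above it)
- torch: black pocket torch, 113 mm long, 34 mm thick, lying right of the box; bystander, origin at the middle of its underside
- tape_measure: yellow tape measure, 65x81x37 mm, lying left of the box; bystander, origin at the middle of its underside
- screwdriver: screwdriver with a yellow handle, 185 mm long, lying in front of the box; bystander, origin at the middle of its underside

How it is judged:
At the end, for the whole second after the job is handed in: the lid is swung back past upright (over 1.6 rad) and at rest there, and the dials stand where they released the lock: left within 0.4 rad of 3, right within 0.4 rad of 8 (value of joint lid_swing above 1.6 rad and velocity of joint lid_swing below 0.1 rad/s and value of joint left_dial_turn between 1.485 and 2.285 rad and value of joint right_dial_turn between -1.657 and -0.857 rad); the robot touches nothing.
It fails at once if the left dial is forced against the lock's fence (contact force between lock and left_dial above 18 N).
It fails at once if the right dial is forced against the lock's fence (contact force between lock and right_dial above 18 N).
It fails at once if the lid is pried against the locked bolt (contact force between lock and lid above 20 N).
It fails at once if the torch, the tape measure or the screwdriver is shifted (distance of any of torch, tape_measure, screwdriver from where it was at the start of the episode above 0.02 m).
It also fails if it takes over 72 s, if anything falls off the work surface, if the arm or the gripper's body presses on something with over 40 N, if the wrist force passes 120 N, or if a joint passes its speed limit or range.

ROBOT

A 6-joint arm with a two-finger parallel gripper is mounted at the origin on a cart in front of the work surface, level with it; the furniture and walls round the work are solid. World frame = base frame: x ahead of the robot, y to its left, z up, the work surface at z = 0. Lengths are in m, angles in rad, forces in N, time in s.
With the tool pointing down it reaches from about 0.35 to 0.775 m from the base axis. Payload 7.3 kg.
Tool frame: the origin (TCP) lies midway between the tips of the shut fingers; the grasp point (between the pads) lies grasp_offset behind it (grasp_offset is the distance from the TCP to the grasp point, in m); z points along the fingers, y is the line along which they close (so a half turn about z gives the same grasp; the last joint's range is limited). The gripper opens to 92 mm and grips with 3 to 60 N. Pads are 19 mm wide; open, the fingers measure 130 mm over their backs; the gripper's body (75 mm by 190 mm) begins 47 mm behind the grasp point.
Start: joints at [1.178, 0.342, 1.524, -0, 1.275, -0.146], TCP at [0.128, 0.509, 0.227] pointing down, gripper open.
Joint ranges: [-2.53, 2.53], [-0.77, 2.02], [0.04, 2.7], [-1, 4.14], [0.28, 2.66], [-3.11, 3.11]. Speed limits (rad/s): [2.57, 2.57, 3.14, 3.14, 3.14, 3.14].

INTERFACE

Orientations are given as [roll, pitch, yaw] about the fixed x, y, z axes, in that order (R = Rz(yaw) Ry(pitch) Rx(roll)).
In Python, from cell import * gives the robot as it stands.
- The arm moves only by the tool step_arm, never from a script. Its argument "plan" is a list of rows, each a list of 5 numbers: the closure, from -1 (fully open) to 1 (shut), then the shift along the tool's x, y, z in m, then the turn about the tool's z in rad. In form: [[hand, x, y, z, twist], ...]. A call has 1 to 20 rows; each row is the pose to reach, as a shift and turn from the pose commanded when the call began, along the tool's axes at that moment; what a row does not reach only later rows make up. A row lasts 1/8 s, in which the tool goes at most 62.5 mm and 10.7 degrees, less where a joint would pass 70% of its speed; a pose out of reach is approached as far as the arm can. A call with a gripper value outside its range is refused whole. The fingers move at their own pace and stop on an object; "grip_force" is the grip in N (left out, the last holds). Time passes only in rows, so rows that repeat a pose let the fingers close. It gives the time, the measured TCP pose, the force, the opening and the grip force at its end, in the units of the state.
- observe(): the state, without advancing time (a new reading comes with each control period).
- read_camera(name): name is "scene" or "top" or "wrist"; returns a dict with "img" (400x640x3 uint8, red, green, blue), "range_z" (400x640 float32, m along the optical axis (not along the pixel's ray), 0 where there is no reading), "fx", "fy", "cx", "cy" (pixels), "R" (3x3) and "t" (3): a world point X has camera coordinates R X + t; the wrist camera has in their place "T_tool_cam" (4x4, takes a point from camera to tool coordinates, whose origin is the TCP and whose axes are the flange's). Camera axes: x right, y down, z forward; pixel columns grow to the right and rows downward; lengths in m; the calibration is good to about 2 mm. The wrist camera is an equidistant fisheye: a pixel r from the principal point sees the ray r / f radians off the axis. A picture is of the moment at which its call begins: read the wrist's pose just before it.
- hand_in(): hands the job in; it is judged then, once.
The state is a dict: "time": time; "qpos": joint angles; "qvel": joint speeds; "joint_efforts": joint torques, N m; "tool_pos": TCP position; "tool_rot": TCP orientation; "contact_force": force on the tool from outside, world axes, zero at the start; "torque": the same for the moment, N m; "opening": finger opening in m; "grip_force": force on a finger pad.
Only numpy, scipy, OpenCV 4.12 (cv2) and the standard library are available. Lean on these libraries where they do the work, as an engineer would, in place of code of your own. Each camera call takes 0.05 s, during which the arm holds its last target. There are 200 camera calls.

## Working session

There is one attempt and no reset: what is moved stays moved. The work goes in short steps, Python scripts to look and compute and a tool call to move; the robot and the scene stay as the last step left them, time stands still between calls to the robot, and variables do not carry over. Pictures are saved under pics/ and viewed, at most 10 in all, crops included, and the job is handed in when it is done.

Besides the shell and the picture viewer there is one more tool, called after "Call:" as name([rows], argument=value, ...), one row to a line, values as JSON. step_arm: Moves the arm, as the interface text tells. Its arguments: {"type":"object","properties":{"plan":{"type":"array","items":{"type":"array","items":{"type":"number"}}},"grip_force":{"type":"number"}},"required":["plan"]}

```bash
ls; mkdir -p pics; python3 - <<'E'
from cell import *
import cv2,numpy as np
s=observe();print(s)
for n in("scene","top"):
    c=read_camera(n);cv2.imwrite(f"pics/{n}0.png",c["img"][:,:,::-1]);np.savez(f"pics/{n}0.npz",**c)
    print(n,c["fx"],c["cx"],c["cy"],c["R"],c["t"])
E
```

```text
pics
{'time': 0.0, 'qpos': array([ 1.17801454e+00,  3.42677908e-01,  1.52502715e+00,  6.14919653e-06,
        1.27539285e+00, -1.45988022e-01]), 'qvel': array([ 1.03195981e-05,  1.04861616e-03, -8.77034960e-05,  6.64676188e-04,
        8.70938740e-06, -4.23316151e-04]), 'joint_efforts': array([-2.13531515e-03, -4.31246924e+01, -2.44223052e+01,  7.17605883e-02,
        5.56988013e-02, -9.17575017e-05]), 'tool_pos': array([0.1280672 , 0.5087171 , 0.22606469]), 'tool_rot': array([-3.14010426e+00, -2.24787319e-04,  2.89479692e+00]), 'contact_force': array([-0.55362788,  0.73660974,  0.79638355]), 'torque': array([-0.08242689, -0.03078449, -0.0109455 ]), 'grip_force': 0.0, 'opening': 0.09177080274996738}
scene 505.3415216920581 316.4793274326978 196.51603992084156 [[ 0.42060383 -0.90716054 -0.01233586]
 [-0.67585191 -0.30422907 -0.67131875]
 [ 0.60524095  0.29069645 -0.7410661 ]] [-0.13646389  0.43606476  0.73943309]
top 512.0072175839011 320.01856008914274 190.06038694801967 [[-0.02457329 -0.99943243 -0.02304279]
 [-0.98683217  0.02793667 -0.15931668]
 [ 0.15987     0.01882443 -0.98695857]] [0.11569474 0.51077719 1.23720139]
```

View pics/top0.png

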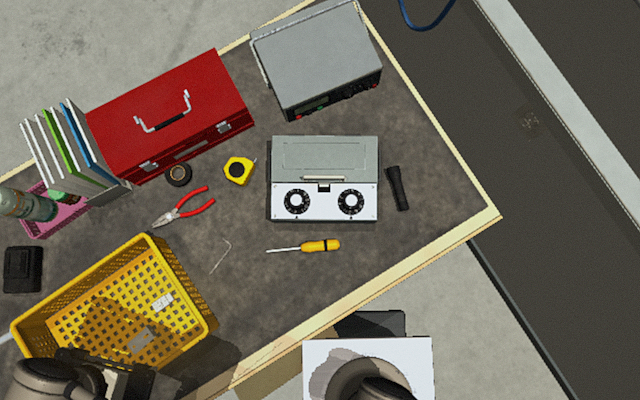

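View pics/scene0.png

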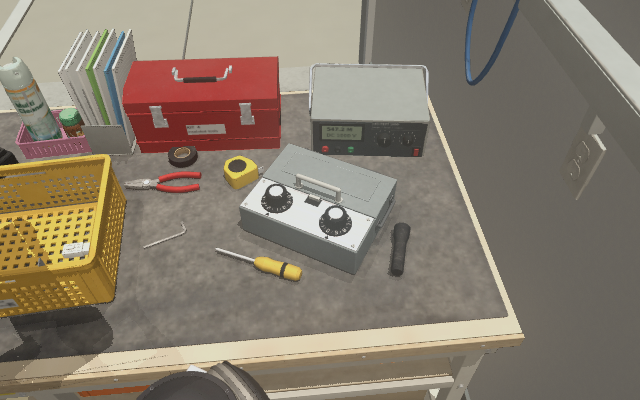

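The top view shows the box, with the white deck at about (322,202), the dials at (297,201) and (351,202), and the pull bar at (323,178). The screwdriver lies in front at (305,246) and the torch at (397,188). Next I measure the deck, the dials and the bar.

```bash
cat > h.py <<'E'
import cv2,numpy as np
def ray(c,u,v,z):
    d=np.array([(u-c["cx"])/c["fx"],(v-c["cy"])/c["fy"],1.]);R=c["R"];o=-R.T@c["t"];w=R.T@d
    return o+w*(z-o[2])/w[2]
def pts(c,m):
    v,u=np.nonzero(m);z=c["range_z"][v,u];k=z>0;u,v,z=u[k],v[k],z[k]
    P=np.c_[(u-c["cx"])/c["fx"]*z,(v-c["cy"])/c["fy"]*z,z]
    return (P-c["t"])@c["R"]
E
python3 - <<'E'
from h import *
for n in("top","scene"):
    c=dict(np.load(f"pics/{n}0.npz"));im=c["img"].astype(int);P=pts(c,np.ones((400,640),bool))
    m=np.zeros((400,640),bool)
    # rectify deck region to a plane map at z=.085, 0.5mm/px
    xs=np.linspace(.40,.70,601);ys=np.linspace(.12,-.22,681)
    X,Y=np.meshgrid(xs,ys,indexing='ij')
    for z in (.08,):
        W=np.stack([X,Y,np.full_like(X,z)],-1)@c["R"].T+c["t"]
        r=cv2.remap(c["img"],(W[...,0]/W[...,2]*c["fx"]+c["cx"]).astype(np.float32),(W[...,1]/W[...,2]*c["fy"]+c["cy"]).astype(np.float32),cv2.INTER_CUBIC)[::-1]
    cv2.imwrite(f"pics/rect_{n}.png",r[:,:,::-1])
    w=(r.min(2)>185).astype(np.uint8)
    k,l,st,ce=cv2.connectedComponentsWithStats(w);i=1+np.argmax(st[1:,4])
    cn=max(cv2.findContours((l==i).astype(np.uint8),0,1)[0],key=cv2.contourArea);rc=cv2.minAreaRect(cn)
    f=lambda p:(round(.70-p[1]*.0005,4),round(.12-p[0]*.0005,4))
    print(n,"deck",f(rc[0]),np.array(rc[1])*.0005,rc[2],[f(p) for p in cv2.boxPoints(rc)])
    hull=cv2.fillPoly(np.zeros_like(w),[cv2.boxPoints(rc).astype(int)],1)
    d=((r.max(2)<110)&(hull>0)).astype(np.uint8);d=cv2.morphologyEx(d,cv2.MORPH_CLOSE,np.ones((15,15)))
    k,l,st,ce=cv2.connectedComponentsWithStats(d)
    for j in range(1,k):
        if st[j,4]>300:print(st[j],f(ce[j]))
    # z histogram near
    q=P[(P[:,0]>.4)&(P[:,0]<.75)&(abs(P[:,1]+.05)<.2)&(P[:,2]>.105)&(P[:,2]<.125)]
    b=q[(q[:,2]>.11)];print(len(q),np.median(q,0),q.min(0),q.max(0))
E
```

```text
top deck (0.4789, 0.044) [0.15474393 0.08717234] 1.8087395429611206 [(np.float32(0.4378), np.float32(0.1227)), (np.float32(0.5249), np.float32(0.12)), (np.float32(0.5201), np.float32(-0.0347)), (np.float32(0.4329), np.float32(-0.0319))]
[  25  351   60   44 1643] (np.float64(0.5108), np.float64(0.0928))
[ 120  382  126  146 9703] (np.float64(0.4759), np.float64(0.0291))
911 [0.53494644 0.0883643  0.11616588] [0.45501454 0.00749358 0.10532105] [0.74985556 0.14953575 0.12499839]
scene deck (0.4787, 0.0765) [0.0895 0.087 ] 90.0 [(np.float32(0.5235), np.float32(0.12)), (np.float32(0.5235), np.float32(0.033)), (np.float32(0.434), np.float32(0.033)), (np.float32(0.434), np.float32(0.12))]
[  22  353   91   46 1940] (np.float64(0.5101), np.float64(0.0923))
[ 117  353   58  175 5275] (np.float64(0.479), np.float64(0.0464))
1177 [0.53336155 0.09176171 0.11256824] [0.45443091 0.00922306 0.10500802] [0.74993685 0.14991745 0.12484248]
```

View pics/rect_top.png

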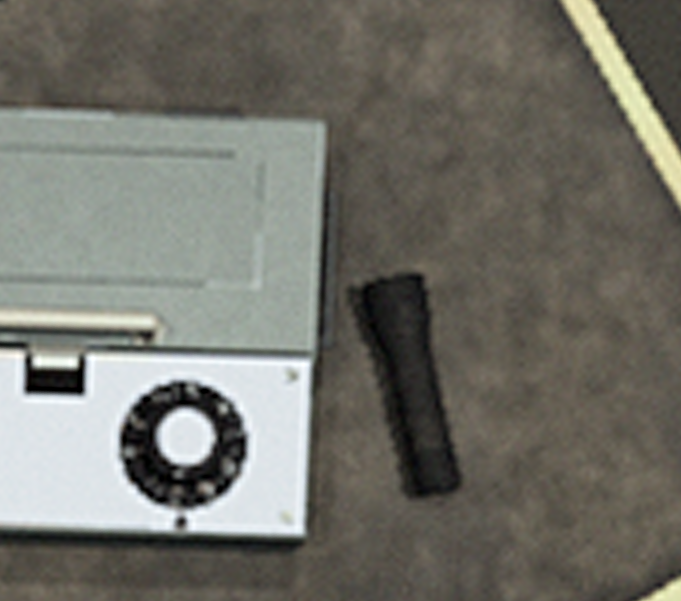

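The rectified top view cuts off the box on its left, and the right dial shows at (184,443). I shift the window and redo it.

```bash
cat > rect.py <<'E'
from h import *
def rect(c,z,x0,x1,y0,y1,s):
    xs=np.arange(x1,x0,-s);ys=np.arange(y1,y0,-s)
    X,Y=np.meshgrid(xs,ys,indexing='ij')
    W=np.stack([X,Y,np.full_like(X,z)],-1)@c["R"].T+c["t"]
    return cv2.remap(c["img"],(W[...,0]/W[...,2]*c["fx"]+c["cx"]).astype(np.float32),(W[...,1]/W[...,2]*c["fy"]+c["cy"]).astype(np.float32),cv2.INTER_CUBIC)
E
python3 - <<'E'
from rect import *
for n in("top","scene"):
    c=dict(np.load(f"pics/{n}0.npz"))
    f=lambda p:np.round((.70-p[1]*.0005,.28-p[0]*.0005),4)
    r=rect(c,.08,.40,.70,-.06,.28,.0005)
    w=(r.min(2)>185).astype(np.uint8)
    k,l,st,ce=cv2.connectedComponentsWithStats(w);i=1+np.argmax(st[1:,4])
    cn=max(cv2.findContours((l==i).astype(np.uint8),0,1)[0],key=cv2.contourArea);rc=cv2.minAreaRect(cn)
    print(n,"deck",f(rc[0]),np.array(rc[1])*.0005,rc[2])
    r2=rect(c,.085,.40,.70,-.06,.28,.0005)
    hull=cv2.fillPoly(np.zeros_like(w),[cv2.boxPoints(rc).astype(int)],1)
    d=((r2.max(2)<110)&(hull>0)).astype(np.uint8);d=cv2.morphologyEx(d,cv2.MORPH_CLOSE,np.ones((9,9)))
    for q in cv2.findContours(d,0,1)[0]:
        if cv2.contourArea(q)>3000:
            e=cv2.fitEllipse(q);print("dark",f(e[0]),np.array(e[1])*.0005)
    r3=rect(c,.112,.40,.70,-.06,.28,.0005)
    P=pts(c,np.ones((400,640),bool))
    k=(P[:,0]>.515)&(P[:,0]<.56)&(P[:,1]>.0)&(P[:,1]<.2)&(P[:,2]>.1)&(P[:,2]<.125)
    q=P[k];print("bar",len(q),q.mean(0),q.min(0),q.max(0))
    k=(P[:,0]>.42)&(P[:,0]<.515)&(P[:,2]>.103)&(P[:,2]<.125)
    for lo,hi in((0,.08),(.1,.2)):
        q=P[k&(P[:,1]>lo)&(P[:,1]<hi)];print("griptop",len(q),q.mean(0))
    if n=="top":cv2.imwrite("pics/rt2.png",cv2.resize(rect(c,.085,.42,.56,-.03,.22,.00035),None,fx=1.1,fy=1.1)[:,:,::-1])
E
```

```text
top deck [0.4806 0.0938] [0.25434892 0.08716544] 1.8647851943969727
dark [0.477  0.0289] [0.06158055 0.06194613]
dark [0.4815 0.1587] [0.06142071 0.06169229]
bar 191 [0.53261282 0.08889944 0.11731456] [0.52671495 0.04102616 0.1006005 ] [0.53915019 0.14030095 0.12394808]
griptop 258 [0.47521382 0.0277435  0.1132793 ]
griptop 246 [0.47950974 0.15718155 0.11321024]
scene deck [0.4808 0.1264] [0.18941978 0.08792106] 1.961417555809021
dark [0.4808 0.0439] [0.02894653 0.08133125]
dark [0.4833 0.1614] [0.05890818 0.08556531]
bar 259 [0.53128563 0.09047396 0.1132547 ] [0.52633203 0.04307987 0.10019308] [0.53981957 0.14196345 0.11875441]
griptop 333 [0.4739706  0.02897266 0.10988207]
griptop 298 [0.4782402  0.15843892 0.10968611]
```

View pics/rt2.png

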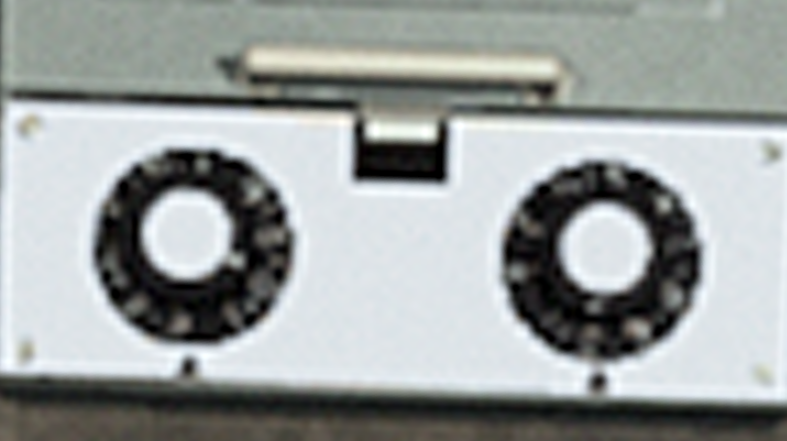

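The deck centre is at (0.481, 0.094) and the box yaw is about -0.035 rad. The dials are at (0.481, 0.1585) and (0.4765, 0.029), 130 mm apart as expected. I move to hover near the box and read the dials with the wrist camera.

Call:
step_arm([
  [-0.3,-0.392,-0.329,0,-0.21],
  [-0.3,-0.392,-0.329,0,-0.21],
  [-0.3,-0.392,-0.329,0,-0.21],
  [-0.3,-0.392,-0.329,0,-0.21],
  [-0.3,-0.392,-0.329,0,-0.21],
  [-0.3,-0.392,-0.329,0,-0.21],
  [-0.3,-0.392,-0.329,0,-0.21],
  [-0.3,-0.392,-0.329,0,-0.21],
  [-0.3,-0.392,-0.329,0,-0.21],
  [-0.3,-0.392,-0.329,0,-0.21],
  [-0.3,-0.392,-0.329,0,-0.21],
  [-0.3,-0.392,-0.329,0,-0.21],
], grip_force=8)

```text
time: 1.6
tool_pos: [0.4272, 0.0956, 0.2268]
tool_rot: [3.141, -0.0, 3.107]
contact_force: [-0.1, 0.6, 0.3]
opening: 0.0597
grip_force: 0.0
```

```bash
cat > wr.py <<'E'
from cell import *
from h import *
from scipy.spatial.transform import Rotation as Ro
def wrist():
    s=observe();c=read_camera("wrist");T=np.eye(4);T[:3,:3]=Ro.from_euler('xyz',s["tool_rot"]).as_matrix();T[:3,3]=s["tool_pos"]
    return s,c,T@c["T_tool_cam"]
def wrect(c,M,z,x0,x1,y0,y1,s):
    X,Y=np.meshgrid(np.arange(x1,x0,-s),np.arange(y1,y0,-s),indexing='ij')
    P=(np.stack([X,Y,np.full_like(X,z)],-1)-M[:3,3])@M[:3,:3]
    rr=np.hypot(P[...,0],P[...,1]);th=np.arctan2(rr,P[...,2])/rr
    return cv2.remap(c["img"],(P[...,0]*th*c["fx"]+c["cx"]).astype(np.float32),(P[...,1]*th*c["fy"]+c["cy"]).astype(np.float32),cv2.INTER_CUBIC)
E
python3 - <<'E'
from wr import *
s,c,M=wrist();print(s["time"],s["tool_pos"],s["tool_rot"],s["qpos"],grasp_offset,c["T_tool_cam"],s["torque"],c["fx"])
np.savez("pics/w1.npz",M=M,**c)
a=wrect(c,M,.085,.43,.555,-.03,.22,.00035)
b=cv2.resize(c["img"],(640,400))
cv2.imwrite("pics/w1.png",np.vstack([cv2.resize(a,(714,357)),cv2.resize(c["img"][100:,:],(714,240))])[:,:,::-1])
E
```

```text
1.6 [0.42724366 0.09561655 0.22681627] [ 3.14130802e+00 -4.49066897e-05  3.10707836e+00] [ 4.45566998e-02  1.81726061e-01  1.74501642e+00  3.06498110e-04
  1.21487247e+00 -1.49183214e+00] 0.0188 [[ 1.09819345e-03 -9.54388527e-01 -2.98565458e-01  8.27684945e-02]
 [ 9.99999108e-01  8.21044213e-04  1.05369622e-03  9.93121382e-04]
 [-7.60500146e-04 -2.98566349e-01  9.54388578e-01 -1.57460375e-01]
 [ 0.00000000e+00  0.00000000e+00  0.00000000e+00  1.00000000e+00]] [3.93586890e-02 2.50824455e-05 5.31491179e-02] 309.70691628693146
```

View pics/w1.png

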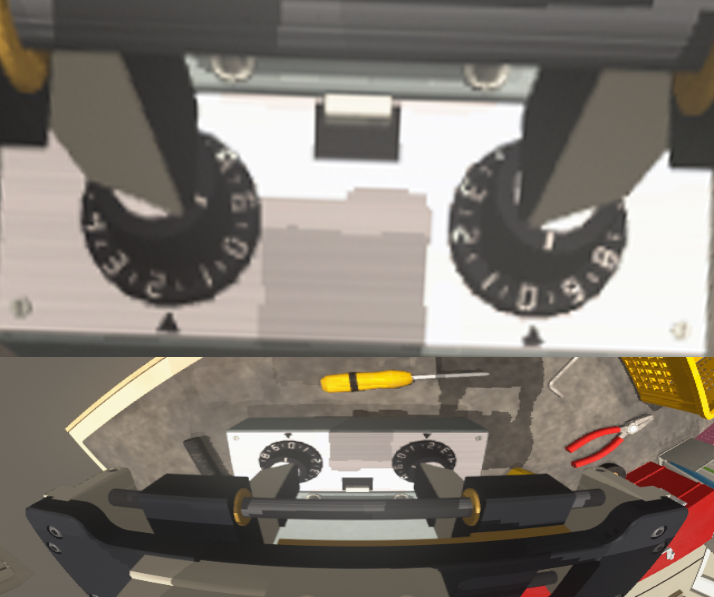

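The left dial centre is at (170,217) with figure 2 just past its mark, so it stands at about 1.08 rad. The right dial centre is at (539,228) with 0 just past its mark, so it stands at about -0.16 rad. The left dial needs +0.56 to +1.06 rad and the right one -0.84 to -1.34 rad. I go to the left dial first.

Call:
step_arm([
  [-0.3,-0.0506,0.0657,0.03,0],
  [-0.3,-0.0506,0.0657,0.08,0],
  [-0.3,-0.0506,0.0657,0.1,0],
  [-0.3,-0.0506,0.0657,0.115,0],
  [-0.3,-0.0506,0.0657,0.125,0],
  [-0.3,-0.0506,0.0657,0.132,0],
  [-0.3,-0.0506,0.0657,0.1365,0],
  [-0.3,-0.0506,0.0657,0.1365,0],
  [-0.3,-0.0506,0.0657,0.1365,0],
])

```text
time: 2.78
tool_pos: [0.4813, 0.1581, 0.0907]
tool_rot: [3.141, 0.001, 3.105]
contact_force: [-0.4, -0.4, 0.3]
opening: 0.0597
grip_force: 0.0
```

Call:
step_arm([
  [0.3,0,0,0,0],
  [0.3,0,0,0,0],
  [0.3,0,0,0,0],
  [0.3,0,0,0,0],
], grip_force=8)

```text
time: 3.28
tool_pos: [0.4811, 0.1594, 0.0904]
tool_rot: [3.139, 0.001, 3.105]
contact_force: [0.0, 6.7, 0.9]
opening: 0.0416
grip_force: 8.0
```

```bash
cat > st.py <<'E'
from cell import *
import numpy as np
s=observe();np.set_printoptions(precision=4,suppress=True)
print(s["time"],s["tool_pos"],s["tool_rot"],"F",s["contact_force"],"T",s["torque"],s["opening"],s["grip_force"],s["joint_efforts"][5],s["qpos"])
E
python3 st.py
```

```text
3.275 [0.4811 0.1594 0.0904] [3.1395 0.0007 3.1046] F [0.0251 6.6515 0.9002] T [ 0.991  -0.0007  0.0295] 0.04163762113236248 7.999371662735939 -0.00013007094366912497 [ 0.1673  0.4645  1.7571  0.0024  0.9189 -1.3679]
```

Call:
step_arm([
  [0.3,0,0.001,0,0],
  [0.3,0,0.002,0,0],
  [0.3,0,0.002,0,0],
])

```text
time: 3.65
tool_pos: [0.4811, 0.1595, 0.0904]
tool_rot: [-3.141, 0.0, 3.105]
contact_force: [-1.3, -4.4, 4.4]
opening: 0.0416
grip_force: 8.0
```

```bash
python3 st.py
```

```text
3.65 [0.4811 0.1595 0.0904] [-3.1408  0.0002  3.1049] F [-1.3276 -4.3817  4.4401] T [-0.7513  0.1172 -0.0575] 0.0415672523285284 8.00008088350296 -0.006086116482038051 [ 0.1694  0.4653  1.7556 -0.001   0.9207 -1.3641]
```

Call:
step_arm([
  [0.3,0,-0.0008,0,-0.03],
  [0.3,0,-0.0008,0,-0.06],
  [0.3,0,-0.0008,0,-0.1],
  [0.3,0,-0.0008,0,-0.15],
  [0.3,0,-0.0008,0,-0.2],
  [0.3,0,-0.0008,0,-0.2],
])

```text
time: 4.4
tool_pos: [0.4812, 0.1592, 0.0904]
tool_rot: [-3.141, 0.0, -2.978]
contact_force: [-0.6, -1.5, 6.5]
opening: 0.0414
grip_force: 8.0
```

```bash
python3 st.py; python3 - <<'E'
from wr import *
s,c,M=wrist();np.savez("pics/w2.npz",M=M,**c)
a=wrect(c,M,.085,.43,.555,.02,.22,.0003)
cv2.imwrite("pics/w2.png",a[:,:,::-1])
E
```

```text
4.4 [0.4812 0.1592 0.0904] [-3.1414  0.0004 -2.9777] F [-0.5564 -1.4775  6.5044] T [-0.4259  0.1319  0.0484] 0.04144477759121087 7.999996170401573 -0.27015700936317444 [ 0.1683  0.465   1.7563 -0.0002  0.9199 -1.5662]
```

View pics/w2.png

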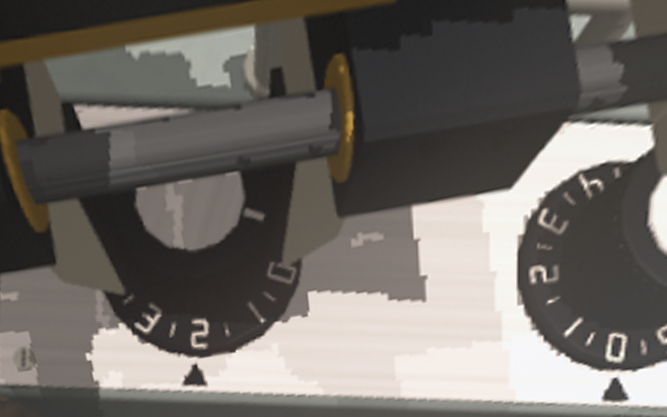

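Figure 2 is now at the mark at (195,375), so the dial reads about 1.26 rad and turns without slipping. I move up close to the window.

Call:
step_arm([
  [0.3,0,0,0,-0.05],
  [0.3,0,0,0,-0.1],
  [0.3,0,0,0,-0.15],
  [0.3,0,0,0,-0.2],
  [0.3,0,0,0,-0.25],
  [0.3,0,0,0,-0.28],
])

```text
time: 5.2
tool_pos: [0.4813, 0.1588, 0.0904]
tool_rot: [-3.141, 0.0, -2.698]
contact_force: [-0.3, -4.6, 5.8]
opening: 0.0421
grip_force: 8.0
```

```bash
python3 st.py
```

```text
5.2 [0.4813 0.1588 0.0904] [-3.1407  0.0002 -2.6977] F [-0.3308 -4.5683  5.7515] T [-0.7416  0.0574 -0.1133] 0.04207485774674374 8.000377491116524 0.10018550092354417 [ 0.1679  0.465   1.7563 -0.001   0.9198 -1.8462]
```

Call:
step_arm([
  [0.3,0,0,0,-0.02],
  [0.3,0,0,0,-0.04],
  [0.3,0,0,0,-0.06],
  [0.3,0,0,0,-0.08],
])

```text
time: 5.7
tool_pos: [0.4814, 0.1587, 0.0904]
tool_rot: [-3.141, 0.0, -2.618]
contact_force: [-0.7, -5.5, 6.0]
opening: 0.0418
grip_force: 8.0
```

```bash
python3 st.py
```

```text
5.7 [0.4814 0.1587 0.0904] [-3.1405  0.0002 -2.6183] F [-0.6947 -5.4834  6.0395] T [-0.8571 -0.035  -0.1035] 0.04180107609521971 8.000531271100044 0.08180936565622687 [ 0.1677  0.465   1.7562 -0.0012  0.9198 -1.9256]
```

Torque z sits steadily at -0.10 to -0.11 N m, which is the dial friction, so the torque reading works as the feel. I carry on in small steps.

Call:
step_arm([
  [0.3,0,-0.0007,0,-0.02],
  [0.3,0,-0.0007,0,-0.04],
  [0.3,0,-0.0007,0,-0.06],
  [0.3,0,-0.0007,0,-0.08],
])

```text
time: 6.2
tool_pos: [0.4814, 0.1586, 0.0904]
tool_rot: [-3.141, 0.0, -2.538]
contact_force: [-1.5, -1.9, 5.4]
opening: 0.0415
grip_force: 8.0
```

```bash
python3 st.py
```

```text
6.2 [0.4814 0.1586 0.0904] [-3.1414  0.0002 -2.5384] F [-1.4931 -1.9405  5.43  ] T [-0.4717  0.1558 -0.1241] 0.0415019863168858 8.000517413020134 0.08237491361796856 [ 0.1669  0.4652  1.756  -0.0002  0.9202 -2.007 ]
```

Call:
step_arm([
  [0.3,0,0,0,-0.02],
  [0.3,0,0,0,-0.04],
  [0.3,0,0,0,-0.06],
  [0.3,0,0,0,-0.08],
])

```text
time: 6.7
tool_pos: [0.4815, 0.1585, 0.0904]
tool_rot: [-3.141, 0.0, -2.458]
contact_force: [-1.2, -4.0, 4.9]
opening: 0.0412
grip_force: 8.0
```

```bash
python3 st.py
```

```text
6.7 [0.4815 0.1585 0.0904] [-3.1412  0.0001 -2.4583] F [-1.195  -3.9849  4.913 ] T [-0.4769  0.1533 -0.126 ] 0.041185687807660125 8.00070472061634 0.08872919250279665 [ 0.1668  0.4652  1.756  -0.0004  0.9202 -2.087 ]
```

Call:
step_arm([
  [0.3,0,-0.0004,0,-0.02],
  [0.3,0,-0.0004,0,-0.04],
  [0.3,0,-0.0004,0,-0.06],
  [0.3,0,-0.0004,0,-0.08],
])

```text
time: 7.2
tool_pos: [0.4816, 0.1584, 0.0904]
tool_rot: [-3.142, 0.0, -2.378]
contact_force: [-1.2, -2.1, 4.6]
opening: 0.0419
grip_force: 8.0
```

```bash
python3 st.py
```

```text
7.2 [0.4816 0.1584 0.0904] [-3.1415  0.0001 -2.3783] F [-1.2409 -2.1464  4.6052] T [-0.4098  0.2003 -0.1221] 0.04186018237616687 8.00075277686119 0.10106352623552084 [ 0.1664  0.4654  1.7556  0.      0.9205 -2.1677]
```

Call:
step_arm([
  [0.3,0,0,0,-0.02],
  [0.3,0,0,0,-0.04],
  [0.3,0,0,0,-0.06],
  [0.3,0,0,0,-0.08],
])

```text
time: 7.7
tool_pos: [0.4817, 0.1583, 0.0904]
tool_rot: [-3.141, 0.0, -2.298]
contact_force: [0.0, -2.9, 4.4]
opening: 0.0419
grip_force: 8.0
```

```bash
python3 st.py
```

```text
7.7 [0.4817 0.1583 0.0904] [-3.1413  0.0001 -2.2983] F [ 0.0415 -2.8665  4.4358] T [-0.4643  0.1649 -0.1066] 0.04192315433597463 8.000781610608101 0.12270865961909294 [ 0.1663  0.4654  1.7556 -0.0002  0.9203 -2.2477]
```

Call:
step_arm([
  [0.3,0,0,0,-0.02],
  [0.3,0,0,0,-0.04],
  [0.3,0,0,0,-0.06],
  [0.3,0,0,0,-0.07],
])

```text
time: 8.2
tool_pos: [0.4818, 0.1582, 0.0904]
tool_rot: [-3.141, 0.0, -2.229]
contact_force: [-0.0, -2.9, 4.6]
opening: 0.0417
grip_force: 8.0
```

```bash
python3 st.py; python3 - <<'E'
from wr import *
s,c,M=wrist();np.savez("pics/w3.npz",M=M,**c)
a=wrect(c,M,.085,.43,.555,.02,.22,.0003)
t=read_camera("scene")["img"][140:260,220:400]
cv2.imwrite("pics/w3.png",np.hstack([a[:,:420],cv2.resize(t,(360,a.shape[0]))])[:,:,::-1])
E
```

```text
8.2 [0.4818 0.1582 0.0904] [-3.1411  0.0002 -2.2286] F [-0.0336 -2.9273  4.5766] T [-0.491   0.1022 -0.1831] 0.041733329896879404 8.000575751066208 -0.06854593986645341 [ 0.1662  0.4654  1.7555 -0.0003  0.9202 -2.3175]
```

View pics/w3.png

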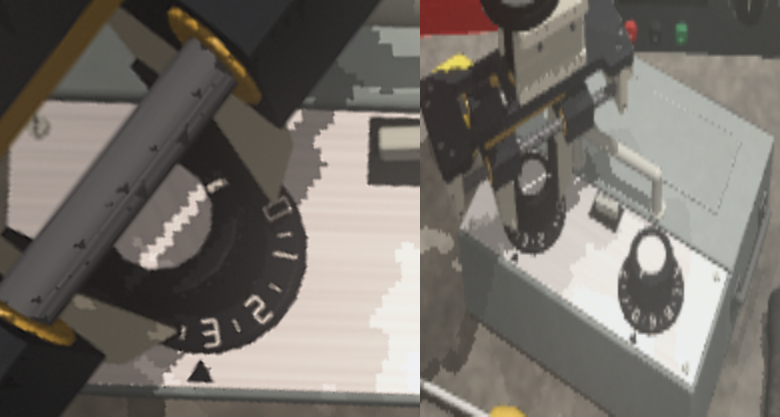

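```bash
python3 - <<'E'
from wr import *
L=[]
for n in("w1","w3"):
    d=dict(np.load(f"pics/{n}.npz"));L.append(cv2.resize(wrect(d,d["M"],.08,.50,.545,.06,.125,.0002),None,fx=1.2,fy=1.6))
cv2.imwrite("pics/cmp.png",np.hstack(L)[:,:,::-1])
E
```

```text
(no output)
```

View pics/cmp.png

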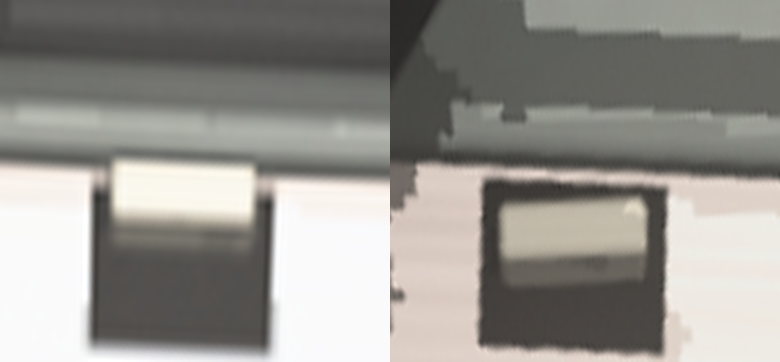

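In the comparison the tab at (572,230) has moved about 5 mm towards the robot and stands askew, so the left fence has dropped in, at about 2.03 rad. I relax the dial a little, let go and lift.

Call:
step_arm([
  [0.3,0,0,0,0.02],
  [0.3,0,0,0,0.04],
  [0.3,0,0,0,0.04],
  [-0.3,0,0,0,0.04],
  [-0.3,0,0,0,0.04],
  [-0.3,0,0,0,0.04],
  [-0.3,0,0,-0.02,0.04],
  [-0.3,0,0,-0.05,0.04],
  [-0.3,0,0,-0.08,0.04],
  [-0.3,0,0,-0.08,0.04],
])

```text
time: 9.55
tool_pos: [0.4829, 0.1587, 0.1722]
tool_rot: [-3.139, 0.004, -2.268]
contact_force: [0.2, -0.2, 0.0]
opening: 0.0597
grip_force: 0.0
```

```bash
python3 st.py
```

```text
9.55 [0.4829 0.1587 0.1722] [-3.1386  0.0037 -2.2683] F [ 0.1928 -0.1996  0.0216] T [ 0.0783  0.0857 -0.0376] 0.059720171235743365 0.0 0.0007011093111941591 [ 0.1666  0.3612  1.657   0.0002  1.1186 -2.2775]
```

Call:
step_arm([
  [-0.3,0.05,-0.04,0,0],
  [-0.3,0.1035,-0.0791,0,0],
  [-0.3,0.1035,-0.0791,0.01,0],
  [-0.3,0.1035,-0.0791,0.04,0],
  [-0.3,0.1035,-0.0791,0.06,0],
  [-0.3,0.1035,-0.0791,0.075,0],
  [-0.3,0.1035,-0.0791,0.082,0],
  [-0.3,0.1035,-0.0791,0.082,0],
  [0.3,0.1035,-0.0791,0.082,0],
  [0.3,0.1035,-0.0791,0.082,0],
  [0.3,0.1035,-0.0791,0.082,0],
  [0.3,0.1035,-0.0791,0.082,0],
])

```text
time: 11.05
tool_pos: [0.4767, 0.0279, 0.0888]
tool_rot: [-3.139, 0.001, -2.269]
contact_force: [2.9, -3.7, 0.5]
opening: 0.0419
grip_force: 8.0
```

```bash
python3 st.py
```

```text
11.05 [0.4767 0.0279 0.0888] [-3.1394  0.0011 -2.2685] F [ 2.9331 -3.7372  0.5482] T [-0.3787 -0.3504 -0.0391] 0.041923297639185265 8.000541999936104 -0.016241802368313074 [-0.1021  0.4227  1.8388 -0.0004  0.8776 -2.5457]
```

Call:
step_arm([
  [0.3,0,-0.0008,0,0.03],
  [0.3,0,-0.0008,0,0.08],
  [0.3,0,-0.0008,0,0.13],
  [0.3,0,-0.0008,0,0.18],
  [0.3,0,-0.0008,0,0.23],
  [0.3,0,-0.0008,0,0.28],
  [0.3,0,-0.0008,0,0.33],
  [0.3,0,-0.0008,0,0.35],
])

```text
time: 12.05
tool_pos: [0.4763, 0.0284, 0.0887]
tool_rot: [3.141, 0.001, -2.62]
contact_force: [0.5, 1.3, 6.4]
opening: 0.0421
grip_force: 8.0
```

```bash
python3 st.py
```

```text
12.05 [0.4763 0.0284 0.0887] [ 3.1408  0.0007 -2.6204] F [0.5048 1.2619 6.3528] T [0.4425 0.1057 0.134 ] 0.04212770287534383 8.000221252441406 0.03684381488710642 [-0.102   0.4232  1.8382  0.0014  0.8802 -2.1948]
```

Call:
step_arm([
  [0.3,0,0,0,0.03],
  [0.3,0,0,0,0.08],
  [0.3,0,0,0,0.13],
  [0.3,0,0,0,0.18],
  [0.3,0,0,0,0.23],
  [0.3,0,0,0,0.28],
  [0.3,0,0,0,0.33],
  [0.3,0,0,0,0.36],
])

```text
time: 13.05
tool_pos: [0.476, 0.0291, 0.0887]
tool_rot: [3.139, 0.0, -2.981]
contact_force: [-1.5, 5.7, 7.9]
opening: 0.0414
grip_force: 8.0
```

```bash
python3 st.py; cat > w.py <<'E'
import sys
from wr import *
s,c,M=wrist();n=sys.argv[1];np.savez(f"pics/{n}.npz",M=M,**c)
a=wrect(c,M,.085,.43,.555,-.02,.12,.0003);cv2.imwrite(f"pics/{n}.png",a[:,:,::-1])
E
python3 w.py w4
```

```text
13.05 [0.476  0.0291 0.0887] [ 3.1394  0.0001 -2.9809] F [-1.49    5.7175  7.9297] T [0.9856 0.1005 0.162 ] 0.041447829820524064 7.999815568327904 -0.09926333790645003 [-0.1013  0.4231  1.8384  0.0027  0.8806 -1.8345]
```

View pics/w4.png

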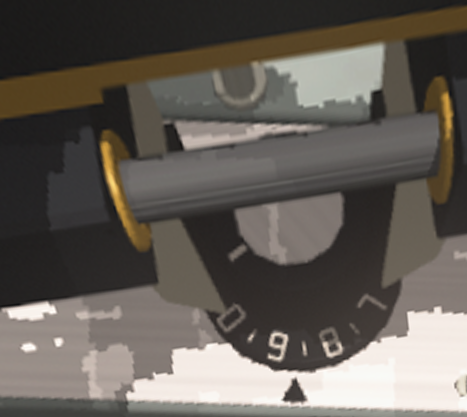

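The mark at (294,390) lies between 9 at (277,345) and 8 at (330,342), so the dial is at about -0.87 rad as counted. I carry on carefully.

Call:
step_arm([
  [0.3,0,0.0008,0,0.025],
  [0.3,0,0.0008,0,0.05],
  [0.3,0,0.0008,0,0.08],
  [0.3,0,0.0008,0,0.1],
])

```text
time: 13.6
tool_pos: [0.476, 0.0294, 0.0887]
tool_rot: [3.14, -0.0, -3.08]
contact_force: [-0.9, 2.8, 7.2]
opening: 0.0419
grip_force: 8.0
```

```bash
python3 st.py
```

```text
13.6 [0.476  0.0294 0.0887] [ 3.1403 -0.0001 -3.0803] F [-0.8781  2.8268  7.1551] T [0.5894 0.1095 0.0628] 0.041901141690867116 8.000202476978302 -0.0603694561868906 [-0.1001  0.423   1.8386  0.0016  0.8803 -1.7333]
```

Call:
step_arm([
  [0.3,0,0,0,0.02],
  [0.3,0,0,0,0.04],
  [0.3,0,0,0,0.06],
  [0.3,0,0,0,0.08],
])

```text
time: 14.1
tool_pos: [0.476, 0.0295, 0.0887]
tool_rot: [3.14, -0.0, 3.123]
contact_force: [-0.9, 3.1, 6.1]
opening: 0.0415
grip_force: 8.0
```

```bash
python3 st.py
```

```text
14.1 [0.476  0.0295 0.0887] [ 3.14   -0.0002  3.123 ] F [-0.934   3.0726  6.0891] T [0.6819 0.0765 0.1512] 0.04150562179080952 8.000229969620705 -0.11006958782672882 [-0.1     0.423   1.8386  0.002   0.8803 -1.6534]
```

Call:
step_arm([
  [0.3,0,0.0003,0,0.015],
  [0.3,0,0.0003,0,0.03],
  [0.3,0,0.0003,0,0.04],
])

```text
time: 14.48
tool_pos: [0.476, 0.0296, 0.0887]
tool_rot: [3.14, -0.0, 3.083]
contact_force: [-0.7, 3.5, 6.7]
opening: 0.0421
grip_force: 8.0
```

```bash
python3 st.py
```

```text
14.475 [0.476  0.0296 0.0887] [ 3.1404 -0.0002  3.0833] F [-0.7258  3.4872  6.681 ] T [0.5515 0.0956 0.0741] 0.04214578651886259 8.00069198012352 0.005244171770755202 [-0.0996  0.423   1.8385  0.0016  0.8803 -1.6131]
```

Still dragging, since the torque has not risen.

Call:
step_arm([
  [0.3,0,0.0003,0,0.02],
  [0.3,0,0.0003,0,0.04],
  [0.3,0,0.0003,0,0.06],
  [0.3,0,0.0003,0,0.08],
])

```text
time: 14.98
tool_pos: [0.476, 0.0298, 0.0887]
tool_rot: [3.141, -0.0, 3.003]
contact_force: [0.6, 2.1, 6.5]
opening: 0.0416
grip_force: 8.0
```

```bash
python3 st.py
```

```text
14.975 [0.476  0.0298 0.0887] [ 3.1405 -0.0003  3.003 ] F [0.5883 2.0615 6.4825] T [0.4334 0.1023 0.1028] 0.04164648641423758 8.000244945287704 -0.10780914220958948 [-0.099   0.4231  1.8385  0.0014  0.8803 -1.5321]
```

Call:
step_arm([
  [0.3,0,0,0,0.02],
  [0.3,0,0,0,0.04],
  [0.3,0,0,0,0.06],
])

```text
time: 15.35
tool_pos: [0.476, 0.0299, 0.0887]
tool_rot: [3.14, -0.0, 2.943]
contact_force: [-1.2, 3.1, 6.6]
opening: 0.0415
grip_force: 8.0
```

```bash
python3 st.py
```

```text
15.35 [0.476  0.0299 0.0887] [ 3.1404 -0.0003  2.9431] F [-1.226   3.1313  6.5539] T [0.5374 0.0224 0.2073] 0.04145027084994385 8.000126034021378 0.0018354551866650581 [-0.0989  0.4231  1.8384  0.0016  0.8803 -1.4722]
```

The torque has jumped to 0.21 N m, so I check the tab.

```bash
python3 - <<'E'
from wr import *
s,c,M=wrist();np.savez("pics/w5.npz",M=M,**c)
a=cv2.resize(wrect(c,M,.08,.43,.545,-.01,.125,.0004),None,fx=1.2,fy=1.2)
t=read_camera("scene");b=cv2.resize(t["img"][160:250,260:370],None,fx=3.8,fy=3.8)
h=345;cv2.imwrite("pics/w5.png",np.hstack([cv2.resize(a,(400,h)),cv2.resize(b,(400,h))])[:,:,::-1])
E
```

```text
(no output)
```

View pics/w5.png

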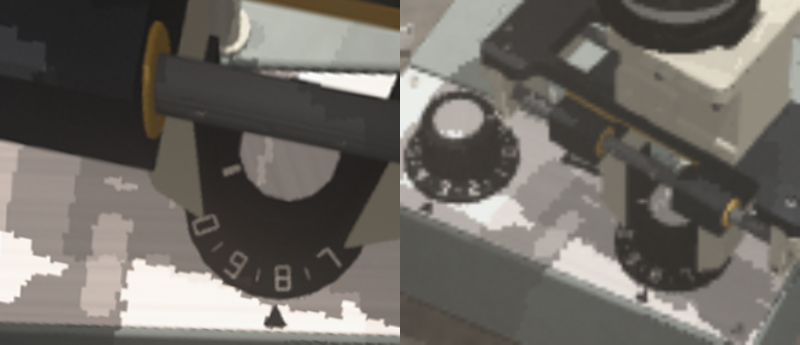

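Call:
step_arm([
  [0.3,0,0,0,-0.02],
  [0.3,0,0,0,-0.03],
  [-0.3,0,0,0,-0.03],
  [-0.3,0,0,0,-0.03],
  [-0.3,0,0,0,-0.03],
  [-0.3,0,0,-0.03,-0.03],
  [-0.3,0,0,-0.08,-0.03],
  [-0.3,0.04,0.03,-0.13,-0.165],
  [-0.3,0.068,0.0537,-0.138,-0.165],
  [-0.3,0.068,0.0537,-0.138,-0.165],
  [-0.3,0.068,0.0537,-0.138,-0.165],
])

```text
time: 16.82
tool_pos: [0.4202, 0.0949, 0.2259]
tool_rot: [-3.141, -0.0, 3.11]
contact_force: [-0.4, 0.3, -0.5]
opening: 0.0595
grip_force: 0.0
```

```bash
python3 st.py; python3 - <<'E'
from wr import *
s,c,M=wrist();np.savez("pics/w6.npz",M=M,**c);t=read_camera("top")
t0=dict(np.load("pics/top0.npz"))
from rect import rect
for y in (.085,.0915,.098):
  print("y",y)
  for n in("w1","w3","w6"):
    d=dict(np.load(f"pics/{n}.npz"));a=wrect(d,d["M"],.08,.505,.54,y-.002,y+.002,.001).mean(-1).mean(1);print(n,a.astype(int))
  for d in(t0,t):print("top",rect(d,.08,.505,.54,y-.002,y+.002,.001).mean(-1).mean(1).astype(int))
E
```

```text
16.825 [0.4202 0.0949 0.2259] [-3.1414 -0.0001  3.1101] F [-0.4269  0.2547 -0.4916] T [ 0.0015  0.0121 -0.0287] 0.0594906924515596 0.0 0.018044341122731566 [ 0.044   0.1695  1.763  -0.0002  1.2092 -1.4953]
y 0.085
w1 [ 79  76  74  82 102 112 116 115 113 133 157 171 170 163 132 122 206 239
 241 238 236 234 202 149 107 106  98  85  81  80  80  80  80  80  80  80]
w3 [ 93  95  95  96  96  96  96  96  99 147 138 134 132 124 108  78  95 201
 136  68 151 197 186 182 183 183 160 107  98  98  78  68  69  69  69  70]
w6 [102 101  91  89  91  93  90  85  79  78  80 116 152 157 150 120 116 167
 193 137  69  80  80  70 101 194 227 239 241 240 240 186 129 115 112 100]
top [223 203 178 144  99  66  54  73 100 113 116 119 118 121 129 139 157 170
 190 221 244 249 241 197 129  61  15  11  13  15  21  23  24  18   0   0]
top [123 125 126 126 128 129 131 132 133 135 137 137 136 135 137 140 142 142
 143 144 146 147 146 147 149 152 154 155 156 158 159 161 162 164 166 168]
y 0.0915
w1 [ 78  76  75  86 105 113 116 114 116 139 163 172 166 159 119 133 228 242
 245 245 244 241 203 145 106 110  97  85  80  80 
[... 686 characters left out ...]
 162 153 111 155 240 242
 244 245 244 235 191 137 110 113  95  83  79  80  80  80  80  80  80  80]
w3 [ 92  93  93  93  94  94  94  93 104 150 142 130 126 115  96  66 121 194
  66  59  99 175 181 183 181 182 173 130  95  97  95  70  66  66  67  68]
w6 [108 100  91  91  95  95  90  83  78  77  92 132 154 152 139 112 139 183
 180 103  69  80  80  65 148 242 243 245 245 245 229 161 124 115 111  95]
top [219 194 165 124  83  56  56  82 105 111 112 113 112 119 130 146 164 177
 202 229 244 246 229 174 106  41   9   9   8  15  21  22  20   7   0   7]
top [119 122 125 127 127 127 128 128 130 131 133 135 136 137 138 140 142 143
 143 141 140 142 147 150 150 150 152 153 155 157 158 159 160 161 162 164]
```

The tab's front edge has moved about 9 mm in all and is square again, so both fences are in and the lid is free. Before swinging the lid I check the bar position and the clearance to the instrument behind.

```bash
python3 - <<'E'
from wr import *
np.set_printoptions(precision=3,suppress=True)
P=np.vstack([pts(dict(np.load(f"pics/{n}0.npz")),np.ones((400,640),bool)) for n in("top","scene")])
for y0,y1 in((-.1,-.05),(-.05,0),(0,.05),(.05,.1),(.1,.15),(.15,.2)):
    k=(P[:,1]>y0)&(P[:,1]<y1)&(P[:,0]>.66)&(P[:,0]<1.0)&(P[:,2]>.05)
    q=P[k];print(y0,len(q),len(q) and (np.percentile(q[:,0],[1,5]),np.percentile(q[:,2],[50,99])))
d=dict(np.load("pics/w6.npz"));M=d["M"];v,u=np.mgrid[:400,:640];z=d["range_z"]
r=np.hypot(u-d["cx"],v-d["cy"])+1e-9;th=r/d["fx"];s=np.tan(th)/r*z
Q=np.stack([(u-d["cx"])*s,(v-d["cy"])*s,z],-1)[(z>0)&(th<1.4)]@M[:3,:3].T+M[:3,3]
k=(Q[:,0]>.51)&(Q[:,0]<.56)&(Q[:,1]>.02)&(Q[:,1]<.16)&(Q[:,2]>.1)&(Q[:,2]<.125);q=Q[k]
print("bar wrist",len(q),len(q) and (q.mean(0),q.min(0),q.max(0)))
k=(P[:,0]>.515)&(P[:,0]<.56)&(P[:,1]>.06)&(P[:,1]<.12)&(P[:,2]>.105)&(P[:,2]<.125);print(np.median(P[k],0),np.percentile(P[k],[5,95],axis=0))
k=(P[:,0]>.56)&(P[:,0]<.7)&(P[:,1]>.0)&(P[:,1]<.16)&(P[:,2]>.07)&(P[:,2]<.09);print("lid",np.percentile(P[k],[1,50,99],axis=0))
E
```

```text
-0.1 601 (array([0.79 , 0.792]), array([0.231, 0.329]))
-0.05 2420 (array([0.762, 0.769]), array([0.121, 0.131]))
0 3821 (array([0.741, 0.748]), array([0.122, 0.144]))
0.05 3955 (array([0.727, 0.733]), array([0.123, 0.144]))
0.1 3944 (array([0.707, 0.713]), array([0.123, 0.144]))
0.15 3655 (array([0.698, 0.7  ]), array([0.123, 0.145]))
bar wrist 0 0
[0.532 0.089 0.116] [[0.527 0.063 0.111]
 [0.538 0.116 0.121]]
lid [[0.561 0.001 0.077]
 [0.602 0.078 0.081]
 [0.644 0.158 0.088]]
```

Call:
step_arm([
  [0.13,-0.05,0,0,0.18],
  [0.13,-0.115,0,0,0.36],
  [0.13,-0.115,0,0,0.54],
  [0.13,-0.115,0,0,0.72],
  [0.13,-0.115,0,0,0.9],
  [0.13,-0.115,0,0,1.08],
  [0.13,-0.115,0,0.02,1.26],
  [0.13,-0.115,0,0.04,1.44],
  [0.13,-0.115,0,0.06,1.571],
  [0.13,-0.115,0,0.08,1.571],
  [0.13,-0.115,0,0.1,1.571],
  [0.13,-0.115,0,0.115,1.571],
  [0.13,-0.115,0,0.125,1.571],
  [0.13,-0.115,0,0.132,1.571],
  [0.13,-0.115,0,0.132,1.571],
])

```text
time: 18.8
tool_pos: [0.535, 0.0914, 0.094]
tool_rot: [-3.141, -0.0, 1.539]
contact_force: [-0.5, 1.3, -0.7]
opening: 0.04
grip_force: 0.0
```

Call:
step_arm([
  [0.8,0,0,0,0],
  [0.8,0,0,0,0],
  [0.8,0,0,0,0],
  [0.8,0,0,0,0],
  [0.8,0,0,0,0],
], grip_force=8)

```text
time: 19.42
tool_pos: [0.5354, 0.0915, 0.0944]
tool_rot: [3.141, -0.0, 1.539]
contact_force: [2.0, 0.0, 0.9]
opening: 0.0094
grip_force: 8.0
```

```bash
python3 st.py
```

```text
19.425 [0.5354 0.0915 0.0944] [ 3.1406 -0.0002  1.5388] F [2.0487 0.0357 0.8657] T [-0.073  -0.1481  0.0318] 0.009433008963978943 7.99982875585556 -0.007573135080747306 [0.028  0.5142 1.651  0.0001 0.9754 0.06  ]
```

Call:
step_arm([
  [0.8,0,0.0005,-0.002,0],
  [0.8,0,0.001,-0.004,0],
  [0.8,0,0.002,-0.006,0],
  [0.8,0,0.003,-0.008,0],
  [0.8,0,0.004,-0.0104,0],
  [0.8,0,0.004,-0.0104,0],
])

```text
time: 20.18
tool_pos: [0.5391, 0.0913, 0.1048]
tool_rot: [3.141, -0.0, 1.539]
contact_force: [3.3, 0.4, -4.4]
opening: 0.0092
grip_force: 8.0
```

```bash
python3 st.py; python3 -c "
import numpy as np
for t in np.r_[.1:1.75:.1]:
    f=.3104+t;print(round(t,2),round(.106-.1113*np.cos(f)-.004,4),round(-(.1113*np.sin(f)-.034-.0104),4))"
```

```text
20.175 [0.5391 0.0913 0.1048] [ 3.1414 -0.0001  1.5388] F [ 3.2888  0.3605 -4.3687] T [-0.0861 -0.4577 -0.0467] 0.009240657283160194 8.00150915980339 -0.01619483227841556 [0.0276 0.5068 1.6293 0.0001 1.0053 0.0595]
0.1 -0.0001 -0.0
0.2 0.0049 -0.01
0.3 0.0108 -0.0194
0.4 0.0176 -0.0282
0.5 0.0253 -0.0362
0.6 0.0337 -0.0435
0.7 0.0428 -0.0499
0.8 0.0525 -0.0553
0.9 0.0628 -0.0597
1.0 0.0733 -0.0631
1.1 0.0842 -0.0655
1.2 0.0953 -0.0667
1.3 0.1064 -0.0668
1.4 0.1175 -0.0658
1.5 0.1284 -0.0637
1.6 0.1391 -0.0605
1.7 0.1494 -0.0563
```

Call:
step_arm([
  [0.8,0,0.0024,-0.005,0],
  [0.8,0,0.0049,-0.01,0],
  [0.8,0,0.0108,-0.0194,0],
  [0.8,0,0.0176,-0.0282,0],
  [0.8,0,0.0253,-0.0362,0],
  [0.8,0,0.0337,-0.0435,0],
  [0.8,0,0.0428,-0.0499,0],
  [0.8,0,0.0525,-0.0553,0],
  [0.8,0,0.0628,-0.0597,0],
  [0.8,0,0.0628,-0.0597,0],
])

```text
time: 21.42
tool_pos: [0.6027, 0.0892, 0.1665]
tool_rot: [3.139, -0.0, 1.539]
contact_force: [-4.9, -0.6, 8.2]
opening: 0.0093
grip_force: 8.0
```

```bash
python3 st.py; python3 -c "
import numpy as np
for t in np.r_[.9:1.75:.1]:
    f=.3104+t;print(round(t,2),round(.102-.1113*np.cos(f)-.0628,4),round(-(.1113*np.sin(f)-.0444-.0597),4))"
```

```text
21.425 [0.6027 0.0892 0.1665] [ 3.1392 -0.      1.5387] F [-4.8972 -0.5947  8.1667] T [-0.2179  0.8196 -0.0143] 0.009284852122315649 8.000118434429169 -0.010923114605247974 [ 0.0212  0.5438  1.3701 -0.0001  1.2252  0.0533]
0.9 -0.0 -0.0
1.0 0.0105 -0.0034
1.1 0.0214 -0.0058
1.2 0.0325 -0.007
1.3 0.0436 -0.0071
1.4 0.0547 -0.0061
1.5 0.0656 -0.004
1.6 0.0763 -0.0008
1.7 0.0866 0.0034
```

Call:
step_arm([
  [0.8,0,0.005,-0.003,0],
  [0.8,0,0.0105,-0.0046,0],
  [0.8,0,0.0214,-0.007,0],
  [0.8,0,0.0325,-0.0082,0],
  [0.8,0,0.0436,-0.0083,0],
  [0.8,0,0.0547,-0.0073,0],
  [0.8,0,0.0656,-0.0052,0],
  [0.8,0,0.0763,-0.002,0],
  [0.8,0,0.0763,-0.002,0],
])

```text
time: 22.55
tool_pos: [0.6791, 0.0867, 0.1658]
tool_rot: [3.141, -0.0, 1.539]
contact_force: [0.9, -2.0, 0.6]
opening: 0.0091
grip_force: 8.0
```

```bash
python3 st.py
```

```text
22.55 [0.6791 0.0867 0.1658] [ 3.1406 -0.0001  1.5386] F [ 0.8518 -1.9671  0.6435] T [-0.2873 -0.105   0.0337] 0.0091075717275561 7.999596297740936 -0.009705631819088012 [0.0151 0.6859 1.1119 0.0001 1.3428 0.0473]
```

Call:
step_arm([
  [0.8,0,0.005,0.002,0],
  [0.8,0,0.0103,0.0042,0],
  [0.8,0,0.0133,0.0056,0],
  [0.8,0,0.0133,0.0056,0],
  [0.55,0,0.0133,0.0056,0],
  [0.55,0,0.0133,0.0056,0],
  [0.55,0,0.0133,0.0056,0],
])

```text
time: 23.42
tool_pos: [0.6915, 0.0868, 0.161]
tool_rot: [3.141, -0.001, 1.539]
contact_force: [1.3, 0.6, 0.1]
opening: 0.0202
grip_force: 0.4
```

```bash
python3 st.py
```

```text
23.425 [0.6915 0.0868 0.161 ] [ 3.1409 -0.0005  1.539 ] F [1.3389 0.5636 0.1283] T [ 0.0006 -0.04   -0.031 ] 0.020175454362974344 0.4496628523338586 -0.019786717020906508 [0.0148 0.714  1.0717 0.0005 1.3551 0.0465]
```

Call:
step_arm([
  [0.55,0,0.003,0.001,0],
  [0.55,0,0.006,0.002,0],
  [0.55,0,0.009,0.003,0],
  [0.55,0,0.009,0.003,0],
  [0.55,0,0.009,-0.005,0],
  [0.55,0,0.009,-0.015,0],
  [0.55,0,0.009,-0.03,0],
  [0.55,0,0.009,-0.05,0],
  [0.55,0,0.009,-0.08,0],
  [0.55,0,-0.05,-0.11,0],
  [0.55,0,-0.1,-0.13,0],
  [0.55,0,-0.15,-0.13,0],
  [0.55,0,-0.2,-0.13,0],
  [0.55,0,-0.2,-0.13,0],
])

```text
time: 25.18
tool_pos: [0.4886, 0.0932, 0.2925]
tool_rot: [3.141, -0.0, 1.54]
contact_force: [-0.0, -0.3, -0.0]
opening: 0.0206
grip_force: 0.0
```

```bash
python3 st.py; python3 - <<'E'
from wr import *
np.set_printoptions(precision=3,suppress=True)
for n in("top","scene"):
    c=read_camera(n);P=pts(c,np.ones((400,640),bool))
    k=(P[:,0]>.58)&(P[:,0]<.71)&(P[:,1]>-.03)&(P[:,1]<.2)&(P[:,2]>.1)&(P[:,2]<.215);q=P[k]
    print(n,len(q))
    for z in(.1,.12,.14,.16,.18,.2):
        a=q[abs(q[:,2]-z)<.01];print(z,len(a),len(a) and np.percentile(a[:,0],[5,50,95]))
d={}
a=np.load("pics/top0.npz");m=lambda im:cv2.inRange(cv2.cvtColor(im,cv2.COLOR_RGB2HSV),(18,140,120),(35,255,255))
c=read_camera("top")
for x0,x1,y0,y1 in((220,260,150,190),(300,345,235,255)):
    print([np.argwhere(m(i)[y0:y1,x0:x1]).mean(0) for i in(a["img"],c["img"])])
E
```

```text
25.175 [0.4886 0.0932 0.2925] [ 3.1406 -0.0002  1.5396] F [-0.0095 -0.3081 -0.0465] T [-0.1683  0.0257 -0.0276] 0.020600344430153607 0.0 0.016739987768232822 [0.0341 0.2452 1.4772 0.0001 1.4181 0.0653]
top 618
0.1 33 [0.638 0.7   0.707]
0.12 122 [0.641 0.704 0.709]
0.14 31 [0.644 0.648 0.651]
0.16 41 [0.649 0.652 0.656]
0.18 336 [0.656 0.692 0.701]
0.2 55 [0.653 0.659 0.669]
scene 3791
0.1 417 [0.639 0.644 0.649]
0.12 834 [0.642 0.647 0.652]
0.14 794 [0.647 0.652 0.657]
0.16 745 [0.652 0.656 0.661]
0.18 988 [0.648 0.66  0.696]
0.2 13 [0.647 0.649 0.659]
[array([18.886, 18.549]), array([18.368, 17.895])]
[array([10.525, 19.879]), array([nan, nan])]<stdin>:13: RuntimeWarning: Mean of empty slice.
  ret = um.true_divide(
```

The lid stands at about 1.77 rad, the arm is clear, and both dials are caught in their gates. I hand in the job.

```bash
python3 -c "
from cell import *
print(hand_in())"
```

```text
the job is handed in; nothing more can be done
None
```

I handed the job in at about 25 s of the 72 s: both dials caught in their gates (left about 1.99 rad, right about -1.2 rad), the lid measured at about 1.77 rad on its stop, and the arm clear; the result itself was not shown to me.

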